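Lock the clamp arm of a soldering jig with its pin

TASK

Clamp the circuit board in the sloped soldering jig: swing the clamp arm with the red knob across the board until it seats against its stop in the yellow fork. Then take the orange-handled lock pin from its grey stand and push it, square to the slope, down through the fork's upper lug, the arm and the lower lug until its collar sits on the fork. Let go of it, and do not push the solder reel, the flux bottle or the brass tin out of place or knock them over.

Things in the scene. Friction and masses are not known exactly. Their poses are not given: they have to be found in the camera images.
- jig: Soldering jig, fixed. Base plate 240 x 250 x 10 mm; origin at the centre of its underside, x to the high side of the slope. Its blue deck (220 x 240 mm) slopes 30 degrees, low edge at -x (towards the robot), deck top 37 mm high there and 148 mm at the high edge. A green circuit board (parts up to 7 mm above the deck) is fixed on it; a yellow fork stands low on its right half.
- lock_hole (a point): Centre of the mouth of the round 13 mm hole in the top of the fork's upper lug (40 x 40 mm), 22 mm above the deck. z: the hole's axis and deck's normal, out of the hole, 30 degrees from vertical; x up the slope; y level, to the left. The fork is open towards +x and +y; its walls, no higher than the lug, are 20 to 34 mm to -y and 18 to 26 mm to -x (the arm's stop).
- lock_end (a point): Point on the hole's axis 42 mm below lock_hole, where the pin's tip lies when fully home. Same axes as lock_hole. Layers along the axis, in mm above the deck: upper lug 16 to 22, seated arm 8 to 14, lower lug -8 to 6. Holes in line: lugs 13 mm, arm 12.5 mm diameter; nothing beneath stops the pin, only its collar.
- clamp (a joint): Angle of the clamp arm (rad) about its hinge on the deck's normal. 0: the arm points straight up the slope (+x of lock_hole); it grows clockwise as seen looking onto the deck, towards the fork; 1.571 is the hard stop: arm along -y of lock_hole, its hole in line with the lugs' holes. Stays where it is left by friction (0.08 N m, 1 to 2 N at the knob); no spring.
- clamp_pivot (a point): Point on the arm's hinge axis, 11 mm above the deck, 130 mm to +y of the lock hole's axis. Its frame turns with the arm: x along the arm to its free end, z the deck's normal. The aluminium arm is 6 mm thick, 22 to 34 mm wide; its hole lies 130 mm from the pivot.
- clamp_knob (a point): Point on the axis of the arm's red knob, 72 mm from the pivot, 45 mm above the deck. The knob is a cylinder 16 mm in diameter, square to the deck, from 14 to 60 mm above it (it ends 15 mm beyond this point along z). Frame as for clamp_pivot.
- pin: Lock pin, loose, 70 g or so, standing upright in its stand. Origin at the tip, z along the pin towards the handle. Steel shaft 10 mm in diameter from 0 to 42 mm with the first 8 mm tapered from 5 mm; collar 22 mm in diameter from 42 to 46 mm; orange square handle 16 x 16 mm (flats facing the pin's x and y) from 46 to 96 mm.
- pin_tip (a point): The tip of the pin, on its axis (same as the origin of the pin).
- pin_collar (a point): Centre of the collar's underside, 42 mm from the tip on the pin's axis. With the pin fully home it lies at lock_hole.
- stand: Grey stand block 70 x 70 x 50 mm high, fixed; origin at the centre of its underside. The pin stands in its central 15 mm hole with the collar resting on the top, so the pin's tip is 8 mm and its handle 54 to 104 mm above the bench. May be to the left or to the right of the jig.
- reel: Green solder reel, 66 mm diameter, 42 mm high, loose, standing on the bench; origin at the centre of its underside. Bystander.
- flux: Amber flux bottle, 48 mm diameter, 100 mm high, loose, standing; origin at the centre of its underside. Bystander.
- tin: Brass-coloured tin, 64 mm diameter, 45 mm high, loose; origin at the centre of its underside. Bystander.
Mind the look-alikes: they are no part of the job. Leave any black or green look-alike of the pin alone.

How it is judged:
On the way, in this order (a step that is already met when the one before it is completed fails the run):
1. the clamp arm is seated against its stop in the fork (value of joint clamp above 1.53 rad), for 0.2 s.
2. the pin is through all three parts (distance between pin_tip and lock_end below 0.008 m and angle between the z axis of pin and the z axis of lock_hole, either way round below 0.15 rad and value of joint clamp above 1.53 rad), for 0.1 s.
At the end, for the whole second after the job is handed in: The clamp arm is seated (joint above 1.53 rad); the pin is through the upper lug, the arm and the lower lug with its collar on the fork (collar within 5 mm of the hole's mouth, tip within 6 mm of its home point, axis within 0.15 rad of the hole's), released and at rest (value of joint clamp above 1.53 rad and distance between pin_tip and lock_end below 0.006 m and distance between pin_collar and lock_hole below 0.005 m and angle between the z axis of pin and the z axis of lock_hole, either way round below 0.15 rad and linear speed of pin below 0.02 m/s); the robot touches nothing.
It fails at once if the solder reel is shifted more than 30 mm or knocked over (distance of reel from where it was at the start of the episode above 0.03 m or angle between reel's own z axis and vertical above 0.5 rad).
It fails at once if the flux bottle is shifted more than 30 mm or knocked over (distance of flux from where it was at the start of the episode above 0.03 m or angle between flux's own z axis and vertical above 0.5 rad).
It fails at once if the brass tin is shifted more than 30 mm or knocked over (distance of tin from where it was at the start of the episode above 0.03 m or angle between tin's own z axis and vertical above 0.5 rad).
It also fails if it takes over 58 s, if anything falls off the work surface, if the arm or the gripper's body presses on something with over 40 N, if the wrist force passes 120 N, or if a joint passes its speed limit or range.

ROBOT

A 6-joint arm with a two-finger parallel gripper is mounted at the origin on the work surface. World frame = base frame: x ahead of the robot, y to its left, z up, the work surface at z = 0. Lengths are in m, angles in rad, forces in N, time in s.
With the tool pointing down it reaches from about 0.325 to 0.9 m from the base axis. Payload 6.1 kg.
Tool frame: the origin (TCP) lies at the very end of the fingers, on their centre line; the grasp point (between the pads) lies 19 mm behind it (env.grasp_offset is the distance from the TCP to the grasp point, in m); z points along the fingers, y is the line along which they close (so a half turn about z gives the same grasp; the last joint's range is limited). The gripper opens to 85 mm and grips with 20 to 120 N. Pads are 22 mm wide; open, the fingers measure 114 mm over their backs; the gripper's body (76 mm by 85 mm) begins 54 mm behind the grasp point. The pads swing forward as they close: fully open they stand 13 mm farther back than shut.
Start: joints at [-0.126, 0.22, 1.526, -0, 1.395, -0.126], TCP at [0.625, -0, 0.231] pointing down, gripper open.
Joint ranges: [-2.98, 2.98], [-0.91, 2.08], [0.09, 2.57], [-1.24, 4.39], [0.2, 2.65], [-2.68, 2.68]. Speed limits (rad/s): [2.57, 2.57, 3.01, 3.14, 3.14, 3.14].

INTERFACE

Orientations are given as a unit quaternion [x, y, z, w].
In Python, from cell import env gives the robot as it stands.
- The arm moves only by the tool drive_tool, never from a script. Its argument "rows" is a list that holds one entry, the list of rows, each a list of 4 numbers: the shift along the tool's x, y, z in cm, then the turn about the tool's z in rad. A call has exactly 8 rows; each row shifts and turns the commanded pose from where the row before left it, along the tool's axes as they then stand; what a row does not reach is not made up. A row lasts 1/10 s, in which the tool goes at most 50 mm and 8.59 degrees, less where a joint would pass 70% of its speed; a pose out of reach is approached as far as the arm can. A call is refused whole if a number of a shift passes 5 or a number of a turn 0.15, either way. A call with a gripper value outside its range is refused whole. "grip" is the finger opening in cm, from 0 to 8.54, set as the call begins (left out, the last holds). The fingers move at their own pace and stop on an object; "squeeze" is the grip in N (left out, the last holds). Time passes only in rows, so rows that do not move let the fingers close, or fill a call up. It gives the time, the measured TCP pose, the force, the opening and the grip force at its end, in the units of the state.
- env.state(): the state, without advancing time (a new reading comes with each control period).
- env.capture(name): name is "scene" or "side" or "wrist"; returns a dict with "img" (400x640x3 uint8, red, green, blue), "depth" (400x640 float32, m along the optical axis (not along the pixel's ray), 0 where there is no reading), "mtx" (3x3 intrinsics, pixels), "xyz" and "rotation" of the camera in the world; the wrist camera has in their place "mount" (4x4, takes a point from camera to tool coordinates, whose origin is the TCP and whose axes are the flange's). Camera axes: x right, y up, looking along -z (the intrinsics and any distortion apply to the point x, -y, -z); pixel columns grow to the right and rows downward; lengths in m; the calibration is good to about 2 mm. A picture is of the moment at which its call begins: read the wrist's pose just before it.
- env.close_job(): hands the job in; it is judged then, once.
The state is a dict: "clock": time; "qpos": joint angles; "qvel": joint speeds; "joint_torque": joint torques, N m; "tcp_pos": TCP position; "eef_rot": TCP orientation; "wrist_force": force on the tool from outside, world axes, zero at the start; "wrist_torque": the same for the moment, N m; "finger_gap": finger opening in m; "finger_force": force on a finger pad.
Only numpy, scipy, OpenCV 4.12 (cv2) and the standard library are available. Lean on these libraries where they do the work, as an engineer would, in place of code of your own. Each camera call takes 0.05 s, during which the arm holds its last target. There are 200 camera calls.

## Working session

There is one attempt and no reset: what is moved stays moved. The work goes in short steps, Python scripts to look and compute and a tool call to move; the robot and the scene stay as the last step left them, time stands still between calls to the robot, and variables do not carry over. Pictures are saved under pics/ and viewed, at most 13 in all, crops included, and the job is handed in when it is done.

Besides the shell and the picture viewer there is one more tool, called after ">>>" as name(argument=value, ...), one argument or row to a line, values as JSON. drive_tool: Moves the arm, as the interface text tells. Its arguments: {"type":"object","properties":{"rows":{"type":"array","items":{"type":"array","items":{"type":"array","items":{"type":"number"}}}},"grip":{"type":"number"},"squeeze":{"type":"number"}},"required":["rows"]}

```bash
mkdir -p pics; ls; cat > h.py <<'E'
import numpy as np, cv2
from scipy.spatial.transform import Rotation as R
from cell import env
def cap(n):
    s=env.state(); c=env.capture(n)
    if 'mount' in c:
        T=np.eye(4);T[:3,:3]=R.from_quat(s['eef_rot']).as_matrix();T[:3,3]=s['tcp_pos'];M=T@np.array(c['mount'])
    else:
        M=np.eye(4); r=np.array(c['rotation']); M[:3,:3]=r if r.shape==(3,3) else R.from_quat(r).as_matrix(); M[:3,3]=c['xyz']
    return c,M
def cloud(c,M):
    d=c['depth'];v,u=np.mgrid[:400,:640];K=np.array(c['mtx'])
    P=np.stack([(u-K[0,2])/K[0,0]*d,-(v-K[1,2])/K[1,1]*d,-d],-1)
    W=P@M[:3,:3].T+M[:3,3]; W[d==0]=np.nan; return W
def save(n,im): cv2.imwrite('pics/'+n,im[:,:,::-1])
E
python3 - <<'E'
from h import *
for n in ['scene','side','wrist']:
    c,M=cap(n); np.savez(n+'.npz',img=c['img'],W=cloud(c,M),M=M,K=c['mtx'],d=c['depth']); print(n,[k for k in c],M[:3,3].round(3))
    save(n+'.png',c['img'])
a=np.load('scene.npz')['img'];b=np.load('side.npz')['img']
print(env.state())
E
```

```text
pics
scene ['img', 'depth', 'mtx', 'xyz', 'rotation'] [1.438 0.009 0.894]
side ['img', 'depth', 'mtx', 'xyz', 'rotation'] [0.188 0.685 0.851]
wrist ['img', 'depth', 'mtx', 'mount'] [0.625 0.083 0.372]
{'clock': 0.15, 'qpos': array([-1.26076236e-01,  2.21063777e-01,  1.52738276e+00, -2.02031032e-05,
        1.39466102e+00, -1.26071115e-01]), 'qvel': array([ 0.00039691, -0.0027453 , -0.00200609, -0.00043531,  0.00032683,
       -0.0011673 ]), 'joint_torque': array([ 5.24838761e-04, -4.97483325e+01, -3.89904678e+01, -1.73041117e-04,
        7.14129725e-03, -8.50862284e-05]), 'tcp_pos': array([6.24529846e-01, 6.39220185e-05, 2.30420644e-01]), 'eef_rot': array([ 7.07107132e-01,  7.07106025e-01, -4.71860346e-04, -5.92601159e-04]), 'wrist_force': array([0.28979535, 0.03049515, 0.32976474]), 'wrist_torque': array([-0.00734426, -0.00887315,  0.00788279]), 'finger_force': 0.0, 'finger_gap': 0.08512630874051587}
```

View pics/scene.png

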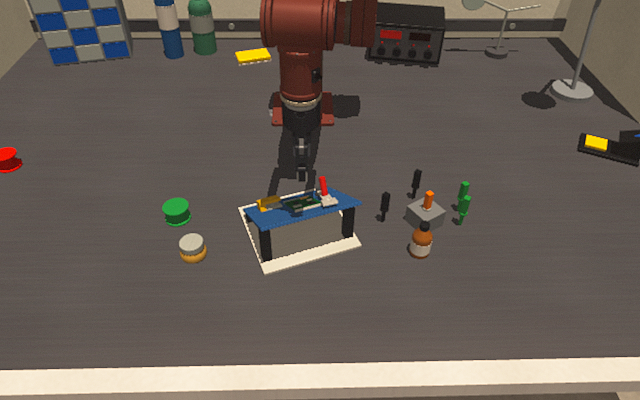

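View pics/side.png

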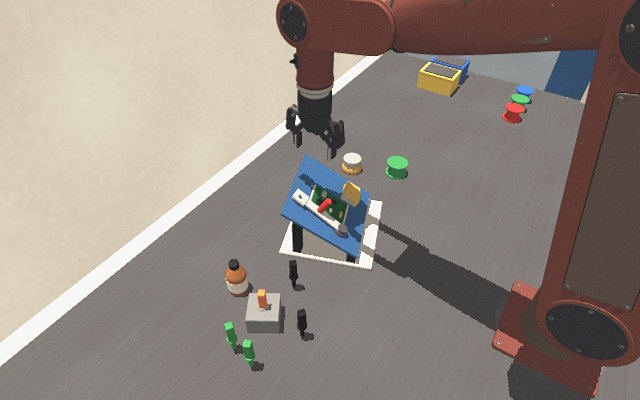

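The scene camera looks back at the robot. The jig is in the centre with the red knob at (324,188), and the yellow fork is at (268,203).

Pin candidates in the scene view:
- **Orange, in the grey stand:** (428,200), my choice.
- **Black look-alikes:** (385,205) and (416,182).
- **Green look-alikes:** (463,190) and (465,208).
- **Flux bottle:** (421,240), which is also orange.

```bash
python3 - <<'E'
from h import *
for n in ['scene','side','wrist']:
    z=np.load(n+'.npz');W=z['W'];hsv=cv2.cvtColor(z['img'],cv2.COLOR_RGB2HSV);H,S,V=[hsv[...,i].astype(int) for i in range(3)]
    def box(x0,x1,y0,y1,z0,z1): return (W[...,0]>x0)&(W[...,0]<x1)&(W[...,1]>y0)&(W[...,1]<y1)&(W[...,2]>z0)&(W[...,2]<z1)
    work=box(.3,1.0,-.45,.45,.005,.25)
    def rep(nm,m):
        p=W[m]
        if len(p)<5: return
        print(n,nm,len(p),'med',np.median(p,0).round(4),'lo',np.percentile(p,3,axis=0).round(4),'hi',np.percentile(p,97,axis=0).round(4))
    blue=work&(H>100)&(H<125)&(S>120)
    p=W[blue]
    if len(p)>50:
        c=np.median(p,0)
        for _ in range(4):
            u,s,v=np.linalg.svd(p-p.mean(0),full_matrices=False);nn=v[2]*np.sign(v[2][2]);c=p.mean(0);p=p[abs((p-c)@nn)<.006]
        print(n,'deck n',nn.round(4),'tilt',np.degrees(np.arccos(nn[2])).round(2),'yaw',np.degrees(np.arctan2(-nn[1],-nn[0])).round(2),'c',c.round(4),len(p))
        rc=cv2.minAreaRect(((p-c)@np.c_[np.cross([0,0,1],nn)/np.linalg.norm(np.cross([0,0,1],nn)),np.cross(nn,np.cross([0,0,1],nn))/np.linalg.norm(nn[:2])]).astype(np.float32)); print(rc)
    rep('red',work&((H<4)|(H>176))&(S>170)&(V>100))
    rep('yellow',work&(H>18)&(H<30)&(S>150))
    rep('orange',work&(H>4)&(H<16)&(S>150)&(V>120))
    gray=work&(S<40)&(W[...,2]>.045)&(W[...,2]<.056)&(W[...,1]>.1); rep('standtop',gray)
    if gray.sum()>50: print(cv2.minAreaRect(W[gray][:,:2].astype(np.float32)))
    rep('green',work&(H>50)&(H<75)&(S>150))
E
python3 - <<'E'
import sys;sys.path.insert(0,'.')
import cv2,numpy as np
a=cv2.imread('pics/scene.png');b=cv2.imread('pics/side.png')
A=cv2.resize(a[165:270,230:480],(750,315),interpolation=3)
B=cv2.resize(b[150:280,225:405],(415,280),interpolation=3);C=cv2.resize(b[255:355,215:325],(308,280),interpolation=3)
cv2.imwrite('pics/crop1.png',np.vstack([A,np.pad(np.hstack([B,C]),((0,0),(0,27),(0,0)))]))
E
```

```text
scene deck n [-0.4587 -0.1657  0.873 ] tilt 29.19 yaw 19.86 c [ 0.6277 -0.0112  0.12  ] 1476
((-0.015082225203514099, -0.0444880947470665), (0.2391342967748642, 0.21570239961147308), 0.48545441031455994)
scene red 110 med [0.5665 0.049  0.1434] lo [0.5556 0.0403 0.1236] hi [0.5782 0.0564 0.1626]
scene yellow 203 med [ 0.5699 -0.0935  0.0919] lo [ 0.5378 -0.2616  0.0169] hi [ 0.6786 -0.0577  0.1025]
scene orange 297 med [0.6644 0.291  0.0738] lo [0.5519 0.2631 0.0586] hi [0.6782 0.3204 0.1062]
scene standtop 488 med [0.5615 0.3021 0.0516] lo [0.5108 0.114  0.046 ] hi [0.6108 0.3513 0.0551]
((0.5648264288902283, 0.2568051218986511), (0.13009998202323914, 0.3066459596157074), 39.19548416137695)
scene green 680 med [ 0.5381 -0.3138  0.045 ] lo [ 0.502  -0.3524  0.0063] hi [0.5765 0.4181 0.1015]
side deck n [-0.4698 -0.1692  0.8664] tilt 29.96 yaw 19.81 c [0.5815 0.0086 0.0968] 3251
((0.015520907938480377, -0.008269138634204865), (0.2196127027273178, 0.24214708805084229), 89.95684051513672)
side red 93 med [0.5591 0.0543 0.1447] lo [0.547  0.0411 0.1209] hi [0.5728 0.0595 0.1599]
side yel
[... 289 characters left out ...]
(0.5886239409446716, 0.25846707820892334), (0.17573125660419464, 0.2502736449241638), 36.6230354309082)
side green 46 med [0.5681 0.0061 0.0959] lo [ 0.5298 -0.0388  0.0718] hi [0.6193 0.0315 0.1197]
wrist deck n [-0.4688 -0.1689  0.867 ] tilt 29.88 yaw 19.81 c [0.6144 0.0199 0.1162] 29263
((0.017539307475090027, -0.047942109405994415), (0.23959597945213318, 0.22095191478729248), 0.08744722604751587)
wrist red 1102 med [0.5642 0.0499 0.1485] lo [0.5495 0.0408 0.1244] hi [0.578  0.0577 0.1596]
wrist yellow 1937 med [ 0.5606 -0.0882  0.0872] lo [ 0.5322 -0.2441  0.0177] hi [ 0.6694 -0.0584  0.0984]
wrist green 63 med [0.6166 0.003  0.1193] lo [ 0.5214 -0.3039  0.0051] hi [0.6216 0.0081 0.1213]
```

View pics/crop1.png

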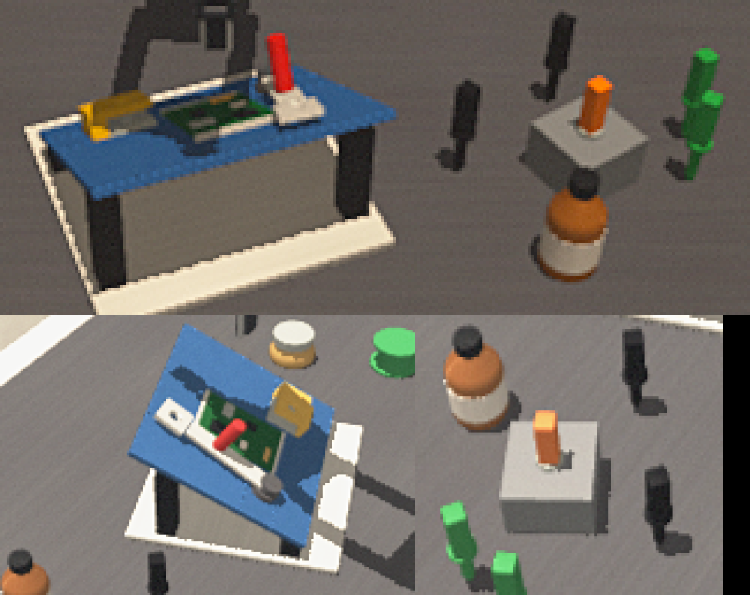

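View pics/wrist.png

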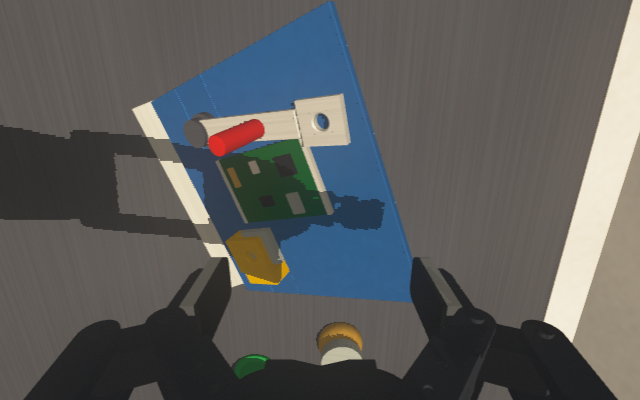

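The crop confirms the pin: an orange square handle with a steel collar in the grey stand. The wrist view shows the knob at (237,137), the arm's hole at (322,121), the pivot at (200,128) and the fork at (257,255). Next I'll fit these in deck coordinates.

```bash
python3 - <<'E'
from h import *
yaw=np.radians(19.81);a=np.radians(30)
ex=R.from_euler('z',yaw).apply([np.cos(a),0,np.sin(a)]);ey=R.from_euler('z',yaw).apply([0,1,0]);ez=np.cross(ex,ey)
D=np.c_[ex,ey,ez]
for n in ['wrist','side']:
    z=np.load(n+'.npz');W=z['W'];hsv=cv2.cvtColor(z['img'],cv2.COLOR_RGB2HSV);H,S,V=[hsv[...,i].astype(int) for i in range(3)]
    work=(W[...,0]>.45)&(W[...,0]<.8)&(W[...,1]>-.18)&(W[...,1]<.2)&(W[...,2]>.02)&(W[...,2]<.25)
    bl=work&(H>100)&(H<125)&(S>120); h0=np.median((W[bl]@D)[:,2]); Q=W@D-[0,0,h0]; print(n,'h0',h0)
    e=Q[bl&(abs(Q[...,2])<.004)]; print('deck ext',np.percentile(e,[.5,99.5],axis=0).round(4).tolist())
    t=work&(H>15)&(H<32)&(S>120)&(abs(Q[...,2]-.022)<.003); q=Q[t]; print('lug',len(q),np.median(q,0),cv2.minAreaRect(q[:,:2].astype(np.float32)))
    k=work&((H<4)|(H>176))&(S>170); q=Q[k]; print('knob',len(q),np.percentile(q,[2,50,98],axis=0).round(4).tolist())
    m=work&(abs(Q[...,2]-.014)<.0025)&(S<60)&(V>120); q=Q[m]; print('arm',len(q),cv2.minAreaRect(q[:,:2].astype(np.float32)))
    if n=='wrist':
        for u,v in [(322,121),(200,128),(257,252)]: print(u,v,Q[v-2:v+3,u-2:u+3].reshape(-1,3)[12].round(4))
    if n=='side':
        s=(W[...,0]>.45)&(W[...,0]<.66)&(W[...,1]>.22)&(W[...,1]<.4)
        st=s&(abs(W[...,2]-.05)<.003)&(S<50)
        nl,lab,stt,_=cv2.connectedComponentsWithStats(st.astype(np.uint8)); i=1+np.argmax(stt[1:,4]); print('stand',cv2.minAreaRect(W[lab==i][:,:2].astype(np.float32)))
        o=s&(H>4)&(H<18)&(S>150)&(W[...,2]>.06); q=W[o]; print('handle',len(q),np.percentile(q,[2,50,98],axis=0).round(4).tolist())
        tp=q[q[:,2]>.1015]; print('top',len(tp),cv2.minAreaRect(tp[:,:2].astype(np.float32)))
z=np.load('scene.npz');W=z['W'];hsv=cv2.cvtColor(z['img'],cv2.COLOR_RGB2HSV);H,S,V=[hsv[...,i].astype(int) for i in range(3)]
o=(W[...,0]<.62)&(W[...,1]>.25)&(W[...,1]<.36)&(H>4)&(H<18)&(S>150)&(W[...,2]>.06);q=W[o];print('scene handle',len(q),np.percentile(q,[2,50,98],axis=0).round(4).tolist())
print('D',D.round(4).tolist())
E
```

```text
wrist h0 -0.19174765979614414
deck ext [[0.4099, -0.3251, -0.003], [0.6265, -0.088, 0.0014]]
lug 1404 [ 0.4722843  -0.26798936  0.02196201] ((0.46926349401474, -0.26904743909835815), (0.047586292028427124, 0.05490363761782646), 0.5953408479690552)
knob 1102 [[0.5377, -0.1514, 0.018], [0.5484, -0.1444, 0.0465], [0.5505, -0.1379, 0.0605]]
arm 3742 ((0.5475045442581177, -0.14630842208862305), (0.034421175718307495, 0.14234912395477295), 79.84828186035156)
322 121 [ 0.5922 -0.1565 -0.    ]
200 128 [ 0.4824 -0.1294  0.0179]
257 252 [ 0.4848 -0.2569  0.022 ]
side h0 -0.19115772546964496
deck ext [[0.4077, -0.3223, -0.0036], [0.6254, -0.085, 0.0034]]
lug 195 [ 0.46911983 -0.26704027  0.0217499 ] ((0.46805599331855774, -0.26721328496932983), (0.04705540090799332, 0.0553651787340641), 0.9551148414611816)
knob 93 [[0.5353, -0.1495, 0.0173], [0.5433, -0.1385, 0.0438], [0.5493, -0.1351, 0.0615]]
arm 352 ((0.5410557389259338, -0.14552567899227142), (0.037029117345809937, 0.15269386768341064), 80.376708984375)
stand ((0.5530517101287842, 0.3137505054473877), (0.07023105025291443, 0.07201553136110306), 32.186378479003906)
handle 260 [[0.5435, 0.2698, 0.0612], [0.6398, 0.2977, 0.073], [0.6578, 0.3226, 0.1023]]
top 9 ((0.5473806858062744, 0.31757840514183044), (0.013845977373421192, 0.0072923521511256695), 62.96085739135742)
scene handle 126 [[0.5481, 0.303, 0.0622], [0.559, 0.3104, 0.089], [0.5642, 0.3205, 0.1082]]
D [[0.8148, -0.3389, -0.4704], [0.2935, 0.9408, -0.1695], [0.5, 0.0, 0.866]]
```

```bash
cat >> h.py <<'E'
yawj=np.radians(19.81);_r=R.from_euler('z',yawj);_a=np.radians(30)
ex=_r.apply([np.cos(_a),0,np.sin(_a)]);ey=_r.apply([0,1,0]);ez=np.cross(ex,ey);D=np.c_[ex,ey,ez];H0=-.1916
LX,LY=.472,-.2615
def deck(x,y,h): return D@np.array([x+LX,y+LY,h+H0])   # rel. to lock hole axis
def knob(th,h,lead=0): return deck(.072*np.cos(th)-lead*np.sin(th),.13-.072*np.sin(th)-lead*np.cos(th),h)
def cur():
    s=env.state();m=R.from_quat(s['eef_rot']).as_matrix();return np.array(s['tcp_pos']),np.arctan2(m[1,1],m[0,1])
def plan(wps,p=None,ph=None):
    """wps: (pos,yaw of tool y,nrows). prints rows"""
    if p is None: p,ph=cur()
    out=[]
    for q,f,n in wps:
        q=np.array(q)
        for i in range(n):
            st=(q-p)/(n-i); dt=(f-ph)/(n-i); y=np.array([np.cos(ph),np.sin(ph),0]);z=np.array([0,0,-1]);x=np.cross(y,z)
            row=[round(float(st@x)*100,1),round(float(st@y)*100,1),round(float(st@z)*100,1),round(-float(dt),2)]
            p=p+(row[0]*x+row[1]*y+row[2]*z)/100; ph=ph-row[3]; out.append(row)
    for i in range(0,len(out),8): print(out[i:i+8])
    print('end',p.round(4),np.degrees(ph).round(1)); return p,ph
E
python3 - <<'E'
from h import *
print('L',deck(0,0,.022),'knobtop',knob(.175,.06), 'K',knob(.175,.045))
r=np.radians
t=knob(.175,.034,.0); up=t.copy(); up[2]=.215
print(t)
p,ph=plan([(up,r(72),9)])
p,ph=plan([(t,r(72),7)],p,ph)
w=[(knob(th,.034,.009),r(f),1) for th,f in zip(np.linspace(.25,1.55,24),np.linspace(70,22,24))]
plan(w,p,ph)
E
```

```text
L [ 0.55297859 -0.07875497  0.08912209] knobtop [0.55306194 0.04612785 0.15748121] K [0.5601181  0.04866962 0.14449083]
[0.56529262 0.05053358 0.13496455]
[[0.6, -0.7, 0.2, -0.14], [0.6, -0.6, 0.2, -0.14], [0.7, -0.5, 0.2, -0.14], [0.8, -0.4, 0.2, -0.14], [0.8, -0.2, 0.1, -0.14], [0.8, -0.1, 0.2, -0.14], [0.9, -0.0, 0.1, -0.14], [0.9, 0.1, 0.2, -0.14]]
[[0.8, 0.2, 0.1, -0.14]]
end [0.5653 0.0505 0.2154] 72.2
[[-0.0, 0.0, 1.1, 0.0], [-0.0, 0.0, 1.2, 0.0], [-0.0, 0.0, 1.1, 0.0], [-0.0, 0.0, 1.2, 0.0], [-0.0, 0.0, 1.1, 0.0], [-0.0, 0.0, 1.2, 0.0], [-0.0, 0.0, 1.1, 0.0]]
end [0.5653 0.0505 0.1354] 72.2
[[-0.6, -1.3, 0.2, 0.04], [-0.2, -0.4, 0.1, 0.03], [-0.1, -0.3, 0.1, 0.04], [-0.1, -0.4, 0.1, 0.04], [-0.1, -0.4, 0.1, 0.03], [-0.1, -0.4, 0.1, 0.04], [-0.1, -0.4, 0.1, 0.04], [-0.1, -0.3, 0.2, 0.03]]
[[-0.1, -0.4, 0.1, 0.04], [-0.1, -0.4, 0.2, 0.04], [-0.1, -0.3, 0.1, 0.03], [-0.0, -0.4, 0.2, 0.04], [-0.1, -0.4, 0.2, 0.04], [-0.0, -0.3, 0.2, 0.03], [-0.0, -0.4, 0.2, 0.04], [-0.1, -0.4, 0.2, 0.03]]
[[0.0, -0.3, 0.1, 0.04], [0.0, -0.4, 0.2, 0.04], [0.0, -0.3, 0.2, 0.03], [0.0, -0.4, 0.2, 0.04], [0.1, -0.4, 0.3, 0.04], [0.0, -0.3, 0.2, 0.03], [0.1, -0.4, 0.2, 0.04], [0.0, -0.3, 0.2, 0.04]]
end [ 0.5218 -0.0287  0.0954] 21.8
```

>>> drive_tool(
  rows=[
    [[0.6, -0.7, 0.2, -0.14], [0.6, -0.6, 0.2, -0.14], [0.7, -0.5, 0.2, -0.14], [0.8, -0.4, 0.2, -0.14], [0.8, -0.2, 0.1, -0.14], [0.8, -0.1, 0.2, -0.14], [0.9, 0, 0.1, -0.14], [0.9, 0.1, 0.2, -0.14]],
  ],
  grip=5,
)

```text
clock: 0.95
tcp_pos: [0.5716, 0.0454, 0.217]
eef_rot: [0.221, 0.975, -0.0, -0.0]
wrist_force: [-0.6, 0.4, -1.3]
finger_gap: 0.05
finger_force: 0.0
```

>>> drive_tool(
  rows=[
    [[0.8, 0.2, 0.1, -0.14], [0, 0, 1.1, 0], [0, 0, 1.2, 0], [0, 0, 1.1, 0], [0, 0, 1.2, 0], [0, 0, 1.1, 0], [0, 0, 1.2, 0], [0, 0, 1.1, 0]],
  ],
)

```text
clock: 1.75
tcp_pos: [0.5656, 0.0503, 0.135]
eef_rot: [0.155, 0.988, -0.0, -0.0]
wrist_force: [-0.4, -0.8, 0.7]
finger_gap: 0.0501
finger_force: 0.0
```

>>> drive_tool(
  rows=[
    [[0, 0, 0, 0], [-0.6, -1.3, 0.2, 0.04], [-0.2, -0.4, 0.1, 0.03], [-0.1, -0.3, 0.1, 0.04], [-0.1, -0.4, 0.1, 0.04], [-0.1, -0.4, 0.1, 0.03], [-0.1, -0.4, 0.1, 0.04], [-0.1, -0.4, 0.1, 0.04]],
  ],
  grip=3.6,
)

```text
clock: 2.55
tcp_pos: [0.5656, 0.0118, 0.1297]
eef_rot: [0.283, 0.959, 0.0, 0.002]
wrist_force: [3.0, 0.9, 2.1]
finger_gap: 0.036
finger_force: 1.2
```

```bash
python3 - <<'E'
from h import *
c,M=cap('wrist');save('w2.png',c['img'])
W=cloud(c,M);hsv=cv2.cvtColor(c['img'],cv2.COLOR_RGB2HSV);H,S,V=[hsv[...,i].astype(int) for i in range(3)]
k=((H<4)|(H>176))&(S>170)&(W[...,2]>.05);q=W[k]@D-[LX,LY,H0];print(len(q),np.percentile(q,[2,50,98],axis=0).round(4).tolist())
E
```

```text
1423 [[0.0546, 0.0865, 0.0358], [0.0621, 0.0958, 0.0593], [0.0682, 0.1002, 0.0609]]
```

View pics/w2.png

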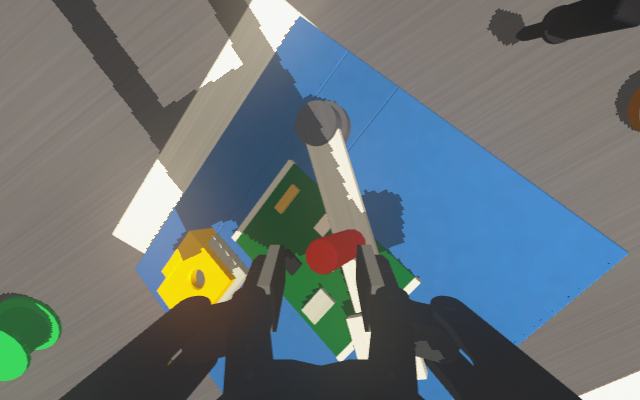

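The knob is caged between the fingers at (335,250), near the pad edge on the pivot side, and the arm is turning. I'll move a little inward and continue.

```bash
python3 - <<'E'
from h import *
p,ph=cur();print(D.T@p-[LX,LY,H0],np.degrees(ph))
def kn(th,h,lead,r=.067): return deck(r*np.cos(th)-lead*np.sin(th),.13-r*np.sin(th)-lead*np.cos(th),h)
n=22
w=[(kn(th,.034,.013),np.radians(f),1) for th,f in zip(np.linspace(.57,1.5,n),np.linspace(55,22,n))]
plan([(kn(.54,.034,.013),ph,2)]+w,p,ph)
E
```

```text
[0.05650423 0.08054391 0.03586976] 56.98455973807037
[[0.3, -0.0, 0.2, -0.0], [0.3, -0.1, 0.2, -0.0], [-0.1, -0.2, 0.1, 0.03], [-0.1, -0.2, 0.1, 0.03], [-0.0, -0.3, 0.1, 0.03], [-0.1, -0.3, 0.2, 0.03], [-0.0, -0.3, 0.1, 0.02], [-0.1, -0.2, 0.1, 0.03]]
[[-0.0, -0.3, 0.1, 0.03], [-0.1, -0.3, 0.2, 0.03], [0.0, -0.2, 0.1, 0.02], [-0.0, -0.3, 0.1, 0.03], [-0.0, -0.3, 0.2, 0.03], [-0.1, -0.2, 0.1, 0.03], [0.0, -0.3, 0.2, 0.02], [0.0, -0.3, 0.1, 0.03]]
[[0.0, -0.2, 0.1, 0.03], [0.0, -0.3, 0.2, 0.03], [0.1, -0.3, 0.1, 0.02], [-0.0, -0.2, 0.2, 0.03], [0.0, -0.3, 0.1, 0.03], [0.0, -0.3, 0.2, 0.03], [0.1, -0.2, 0.1, 0.02], [0.0, -0.3, 0.2, 0.03]]
end [ 0.5194 -0.0251  0.0954] 22.0
```

>>> drive_tool(
  rows=[
    [[0.3, 0, 0.2, 0], [0.3, -0.1, 0.2, 0], [-0.1, -0.2, 0.1, 0.03], [-0.1, -0.2, 0.1, 0.03], [0, -0.3, 0.1, 0.03], [-0.1, -0.3, 0.2, 0.03], [0, -0.3, 0.1, 0.02], [-0.1, -0.2, 0.1, 0.03]],
  ],
)

```text
clock: 3.4
tcp_pos: [0.5523, 0.0004, 0.1171]
eef_rot: [0.363, 0.932, -0.0, -0.0]
wrist_force: [0.2, 1.0, 1.5]
finger_gap: 0.0362
finger_force: 0.4
```

>>> drive_tool(
  rows=[
    [[0, -0.3, 0.1, 0.03], [-0.1, -0.3, 0.2, 0.03], [0, -0.2, 0.1, 0.02], [0, -0.3, 0.1, 0.03], [0, -0.3, 0.2, 0.03], [-0.1, -0.2, 0.1, 0.03], [0, -0.3, 0.2, 0.02], [0, -0.3, 0.1, 0.03]],
  ],
)

```text
clock: 4.2
tcp_pos: [0.5374, -0.0156, 0.1061]
eef_rot: [0.463, 0.886, -0.0, -0.0]
wrist_force: [0.8, 0.7, -0.2]
finger_gap: 0.036
finger_force: 0.4
```

>>> drive_tool(
  rows=[
    [[0, -0.2, 0.1, 0.03], [0, -0.3, 0.2, 0.03], [0.1, -0.3, 0.1, 0.02], [0, -0.2, 0.2, 0.03], [0, -0.3, 0.1, 0.03], [0, -0.3, 0.2, 0.03], [0.1, -0.2, 0.1, 0.02], [0, 0, 0, 0]],
  ],
)

```text
clock: 5.0
tcp_pos: [0.5206, -0.0228, 0.096]
eef_rot: [0.545, 0.839, -0.0, -0.0]
wrist_force: [-0.6, 0.0, 1.5]
finger_gap: 0.0359
finger_force: 0.0
```

```bash
python3 - <<'E'
from h import *
p,ph=cur();print(D.T@p-[LX,LY,H0],np.degrees(ph))
c,M=cap('wrist');save('w3.png',c['img'])
W=cloud(c,M);hsv=cv2.cvtColor(c['img'],cv2.COLOR_RGB2HSV);H,S,V=[hsv[...,i].astype(int) for i in range(3)]
k=((H<4)|(H>176))&(S>170)&(W[...,2]>.05);q=W[k]@D-[LX,LY,H0];t=q[q[:,2]>.057];print(len(q),t.mean(0),t.min(0),t.max(0))
x,y=(t.max(0)+t.min(0))[:2]/2;print('th',np.arctan2(.13-y,x))
E
```

```text
[-0.00648252  0.06362086  0.03370429] 24.015844983837134
1579 [0.00122176 0.06112592 0.05941482] [-0.00544435  0.05210493  0.05701505] [0.00896143 0.06609979 0.06118878]
th 1.5459974886295589
```

>>> drive_tool(
  rows=[
    [[0, -0.2, 0.1, 0.03], [0, -0.2, 0.1, 0.03], [0, -0.2, 0.1, 0], [0, -0.1, 0.1, 0], [0, -0.1, 0, 0], [0, 0, 0, 0], [0, 0, 0, 0], [0, 0, 0, 0]],
  ],
)

```text
clock: 5.85
tcp_pos: [0.5175, -0.0242, 0.0944]
eef_rot: [0.57, 0.822, 0.003, 0.003]
wrist_force: [8.3, 8.4, 1.1]
finger_gap: 0.036
finger_force: 5.4
```

```bash
python3 - <<'E'
from h import *
p,ph=cur();print(D.T@p-[LX,LY,H0],np.degrees(ph),env.state()['wrist_force'])
c,M=cap('wrist');save('w3.png',c['img'])
W=cloud(c,M);hsv=cv2.cvtColor(c['img'],cv2.COLOR_RGB2HSV);H,S,V=[hsv[...,i].astype(int) for i in range(3)]
k=((H<4)|(H>176))&(S>170)&(W[...,2]>.05);q=W[k]@D-[LX,LY,H0];t=q[q[:,2]>.057];print(len(q),t.mean(0),t.min(0),t.max(0))
x,y=(t.max(0)+t.min(0))[:2]/2;print('th',np.arctan2(.13-y,x))
E
```

```text
[-0.01029672  0.06333028  0.03403113] 20.56105203046881 [8.28984781 8.42333556 1.13442468]
1867 [0.00034602 0.05924157 0.05953179] [-0.00762408  0.05060698  0.05705252] [0.00748917 0.06590082 0.06139301]
th 1.5717364937045004
```

View pics/w3.png

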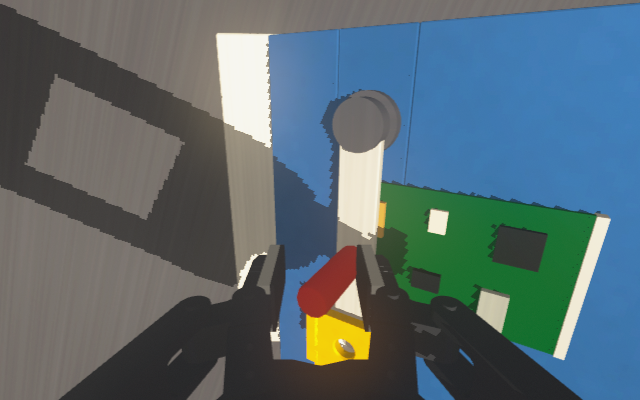

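The clamp is seated: theta is about 1.57 and there is about 12 N against the stop. I'll open, lift and go to the stand.

>>> drive_tool(
  rows=[
    [[0, 0, 0, 0], [0, 0, 0, 0], [0, 0, -0.5, 0], [0, 0, -1, 0], [0, 0, -2, 0], [0, 0, -3, 0], [0, 0, -4, 0], [0, 0, -4, 0]],
  ],
  grip=5.6,
)

```text
clock: 6.7
tcp_pos: [0.5131, -0.0258, 0.2391]
eef_rot: [0.569, 0.822, -0.0, -0.0]
wrist_force: [0.6, 0.1, -0.2]
finger_gap: 0.0565
finger_force: 0.0
```

```bash
python3 - <<'E'
from h import *
print(env.state()['qpos'])
plan([((.58,.24,.255),np.radians(20),8)])
E
```

```text
[-2.03778282e-01 -5.26148629e-02  1.80250954e+00 -1.78136302e-04
  1.39230931e+00 -5.63233696e-01]
[[2.8, 2.0, -0.2, 0.0], [2.8, 1.9, -0.2, 0.0], [2.8, 2.0, -0.2, 0.0], [2.8, 1.9, -0.2, 0.0], [2.8, 2.0, -0.2, 0.0], [2.8, 1.9, -0.2, 0.0], [2.9, 2.0, -0.2, 0.01], [2.9, 1.9, -0.2, 0.0]]
end [0.58   0.2405 0.2551] 20.0
```

>>> drive_tool(
  rows=[
    [[2.8, 2, -0.2, 0], [2.8, 1.9, -0.2, 0], [2.8, 2, -0.2, 0], [2.8, 1.9, -0.2, 0], [2.8, 2, -0.2, 0], [2.8, 1.9, -0.2, 0], [2.9, 2, -0.2, 0.01], [2.9, 1.9, -0.2, 0]],
  ],
  grip=8.5,
)

```text
clock: 7.5
tcp_pos: [0.5806, 0.2418, 0.2542]
eef_rot: [0.573, 0.819, 0.0, 0.0]
wrist_force: [0.4, 0.0, 0.5]
finger_gap: 0.0847
finger_force: 0.0
```

```bash
python3 - <<'E'
from h import *
c,M=cap('wrist');save('w4.png',c['img'])
W=cloud(c,M);hsv=cv2.cvtColor(c['img'],cv2.COLOR_RGB2HSV);H,S,V=[hsv[...,i].astype(int) for i in range(3)]
near=(abs(W[...,0]-.553)<.06)&(abs(W[...,1]-.314)<.06)
st=near&(abs(W[...,2]-.05)<.004)&(S<60);nl,lab,stt,_=cv2.connectedComponentsWithStats(st.astype(np.uint8));i=1+np.argmax(stt[1:,4]);print('stand',cv2.minAreaRect(W[lab==i][:,:2].astype(np.float32)))
o=near&(H>3)&(H<20)&(S>130)&(W[...,2]>.1);print('top',o.sum(),cv2.minAreaRect(W[o][:,:2].astype(np.float32)),np.median(W[o],0))
tall=(W[...,2]>.055)&(W[...,2]<.13)&(W[...,1]>.1)&(W[...,0]>.4)
nl,lab,stt,_=cv2.connectedComponentsWithStats(tall.astype(np.uint8))
for i in range(1,nl):
    if stt[i,4]>40: q=W[lab==i];print(stt[i],q.min(0).round(3),q.max(0).round(3))
E
```

```text
stand ((0.5543612241744995, 0.31284767389297485), (0.07010626792907715, 0.0701248049736023), 31.991567611694336)
top 70 ((0.5539668202400208, 0.3129000961780548), (0.015208625234663486, 0.01559954322874546), 32.52434539794922) [0.55228064 0.31232766 0.10274548]
[353   0  24  14 212] [0.555 0.395 0.055] [0.574 0.406 0.097]
[204  57  34  26 583] [0.45  0.292 0.055] [0.47  0.313 0.098]
[310  86  20  21 330] [0.544 0.303 0.056] [0.564 0.323 0.106]
[ 378  135   44   44 1560] [0.634 0.259 0.055] [0.679 0.305 0.101]
[269 178  22  28 442] [0.538 0.197 0.055] [0.558 0.217 0.097]
[ 239  263   74   57 1582] [0.533 0.1   0.055] [0.617 0.128 0.13 ]
```

View pics/w4.png

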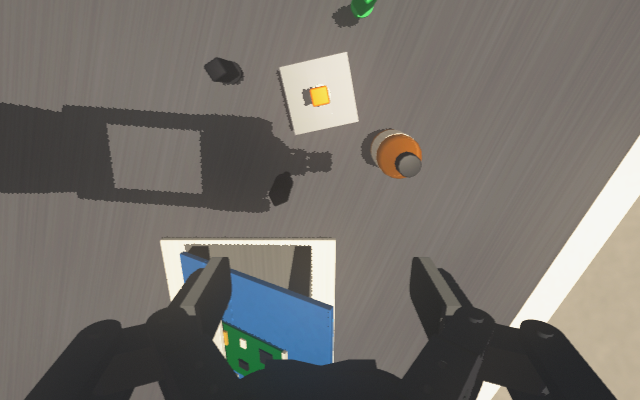

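Looking down on the stand, the pin is at (319,96), which is (.554,.313) with its flats at 32°. The flux bottle is at (400,157) and the black look-alikes at (225,70) and (281,190). All are clear of the fingers. The drive can't tilt the tool, so I'll tip the pin in the pads by levering it on the rim of the stand's hole.

```bash
python3 - <<'E'
from h import *
f=np.radians(-57.8)
p,ph=plan([((.554,.313,.165),f,11),((.554,.313,.064),f,5)])
E
```

```text
[[0.7, -0.0, 0.8, 0.12], [0.6, -0.1, 0.8, 0.12], [0.6, -0.2, 0.8, 0.12], [0.6, -0.2, 0.8, 0.13], [0.6, -0.3, 0.8, 0.12], [0.5, -0.4, 0.8, 0.13], [0.5, -0.5, 0.8, 0.12], [0.4, -0.5, 0.8, 0.13]]
[[0.3, -0.6, 0.8, 0.12], [0.3, -0.6, 0.9, 0.13], [0.2, -0.6, 0.8, 0.12], [-0.0, 0.0, 2.0, 0.0], [-0.0, 0.0, 2.0, 0.0], [-0.0, 0.0, 2.0, 0.0], [-0.0, 0.0, 2.1, 0.0], [-0.0, 0.0, 2.0, 0.0]]
end [0.5541 0.3135 0.0645] -57.8
```

>>> drive_tool(
  rows=[
    [[0.7, 0, 0.8, 0.12], [0.6, -0.1, 0.8, 0.12], [0.6, -0.2, 0.8, 0.12], [0.6, -0.2, 0.8, 0.13], [0.6, -0.3, 0.8, 0.12], [0.5, -0.4, 0.8, 0.13], [0.5, -0.5, 0.8, 0.12], [0.4, -0.5, 0.8, 0.13]],
  ],
  grip=5,
)

```text
clock: 8.35
tcp_pos: [0.5612, 0.2891, 0.1897]
eef_rot: [0.895, 0.446, 0.0, 0.0]
wrist_force: [0.4, 0.3, -0.5]
finger_gap: 0.0503
finger_force: 0.0
```

>>> drive_tool(
  rows=[
    [[0.3, -0.6, 0.8, 0.12], [0.3, -0.6, 0.9, 0.13], [0.2, -0.6, 0.8, 0.12], [0, 0, 1, 0], [0, 0, 1, 0], [0, 0, 0, 0], [0, 0, 0, 0], [0, 0, 0, 0]],
  ],
)

```text
clock: 9.15
tcp_pos: [0.5542, 0.3074, 0.1449]
eef_rot: [0.961, 0.277, 0.0, -0.0]
wrist_force: [-0.3, 0.7, -0.1]
finger_gap: 0.0501
finger_force: 0.0
```

```bash
python3 - <<'E'
from h import *
p,ph=cur();print(p,np.degrees(ph))
plan([((.554,.313,.064),np.radians(-57.8),6)])
E
```

```text
[0.55422391 0.30737259 0.14487677] -57.84307919729577
[[0.0, -0.1, 1.3, -0.0], [0.1, -0.1, 1.4, -0.0], [0.0, -0.1, 1.3, -0.0], [0.1, -0.1, 1.4, -0.0], [0.0, -0.0, 1.3, -0.0], [0.1, -0.1, 1.4, -0.0]]
end [0.5541 0.3132 0.0639] -57.8
```

>>> drive_tool(
  rows=[
    [[0, -0.1, 1.3, 0], [0.1, -0.1, 1.4, 0], [0, -0.1, 1.3, 0], [0.1, -0.1, 1.4, 0], [0, 0, 1.3, 0], [0.1, -0.1, 1.4, 0], [0, 0, 0, 0], [0, 0, 0, 0]],
  ],
)

```text
clock: 9.95
tcp_pos: [0.5534, 0.3133, 0.0628]
eef_rot: [0.961, 0.277, -0.0, 0.0]
wrist_force: [0.5, -0.4, 0.7]
finger_gap: 0.05
finger_force: 0.0
```

>>> drive_tool(
  rows=[
    [[0, 0, 0, 0], [0, 0, 0, 0], [0, 0, 0, 0], [0, 0, 0, 0], [0, 0, 0, 0], [0, 0, 0, 0], [0, 0, -0.5, 0], [0, 0, -0.5, 0]],
  ],
  grip=1.2,
  squeeze=25,
)

```text
clock: 10.75
tcp_pos: [0.5529, 0.3131, 0.0728]
eef_rot: [0.961, 0.277, -0.001, 0.0]
wrist_force: [0.1, 1.0, -1.0]
finger_gap: 0.0157
finger_force: 26.4
```

>>> drive_tool(
  rows=[
    [[0, 0, -0.6, 0], [0, 0, -1, 0], [0, 0, -1, 0], [0, 0, 0, 0], [-0.3, 0, 0, 0], [-0.5, 0, 0, 0], [-0.5, 0, 0.1, 0], [-0.5, 0, 0.1, 0]],
  ],
)

```text
clock: 11.55
tcp_pos: [0.5393, 0.3042, 0.0985]
eef_rot: [0.961, 0.277, 0.002, -0.0]
wrist_force: [3.7, 2.6, 4.6]
finger_gap: 0.0155
finger_force: 27.3
```

>>> drive_tool(
  rows=[
    [[-0.4, 0, 0.1, 0], [-0.5, 0, 0.1, 0], [-0.4, 0, 0.2, 0], [-0.4, 0, 0.2, 0], [-0.4, 0, 0.2, 0], [0, 0, 0, 0], [0, 0, 0, 0], [0, 0, 0, 0]],
  ],
)

```text
clock: 12.35
tcp_pos: [0.5203, 0.2923, 0.0894]
eef_rot: [0.961, 0.277, -0.0, 0.0]
wrist_force: [0.9, 1.1, 4.9]
finger_gap: 0.0158
finger_force: 27.5
```

```bash
cat > tilt.py <<'E'
from h import *
p,ph=cur(); c0=p+[0,0,.019]; print('tcp',p,np.degrees(ph))
x=np.array([np.cos(ph+np.pi/2),np.sin(ph+np.pi/2),0]);y=np.array([np.cos(ph),np.sin(ph),0])
for n in ['side','scene','wrist']:
    c,M=cap(n);W=cloud(c,M);hsv=cv2.cvtColor(c['img'],cv2.COLOR_RGB2HSV);H,S,V=[hsv[...,i].astype(int) for i in range(3)]
    if n!='scene': save(f'{n}_{env.state()["clock"]:.2f}.png',c['img'])
    o=(np.linalg.norm(W-c0,axis=-1)<.06)&(H>3)&(H<20)&(S>130)
    q=W[o]
    if len(q)<30: print(n,len(q));continue
    L=np.c_[(q-c0)@x,(q-c0)@y,q[:,2]-c0[2]]
    r=cv2.minAreaRect(L[:,[0,2]].astype(np.float32)); print(n,len(q),'rect x-z',np.round(r[0],4),np.round(r[1],4),round(r[2],1),'ext',L.min(0).round(3),L.max(0).round(3))
    vx,vy,_,_=cv2.fitLine(L[:,[0,2]].astype(np.float32),cv2.DIST_L2,0,.01,.01).ravel();print('  lean from vertical deg',np.degrees(np.arctan(vx/vy)).round(1))
E
python3 tilt.py
```

```text
tcp [0.52030503 0.29233243 0.08942008] -57.86912068516503
side 8
scene 92 rect x-z [0.0097 0.0031] [0.0135 0.047 ] 19.1 ext [-0.002 -0.009 -0.02 ] [0.022 0.01  0.026]
  lean from vertical deg -23.9
wrist 3717 rect x-z [0.0081 0.0007] [0.0175 0.0514] 34.1 ext [-0.013 -0.008 -0.024] [0.023 0.009 0.025]
  lean from vertical deg -33.2
```

>>> drive_tool(
  rows=[
    [[0, 0, -1, 0], [0, 0, -2, 0], [0, 0, -3, 0], [0, 0, -3, 0], [0, 0, 0, 0], [0, 0, 0, 0], [0, 0, 0, 0], [0, 0, 0, 0]],
  ],
)

```text
clock: 13.3
tcp_pos: [0.5193, 0.292, 0.1772]
eef_rot: [0.961, 0.277, -0.002, 0.0]
wrist_force: [0.5, 0.6, -0.8]
finger_gap: 0.0156
finger_force: 26.7
```

```bash
python3 tilt.py; python3 - <<'E'
from h import *
import glob
p,ph=cur()
c,M=cap('wrist');save('w6.png',c['img']);W=cloud(c,M)
x=np.array([np.cos(ph+np.pi/2),np.sin(ph+np.pi/2),0]);y=np.array([np.cos(ph),np.sin(ph),0]);z=np.array([0,0,-1.])
L=(W-p)@np.c_[x,y,z]; np.save('L.npy',L)
m=(abs(L[...,1])<.014)&(L[...,2]>-.01)&(L[...,2]<.08)&(abs(L[...,0])<.08)
q=L[m];b=np.round(q[:,2]/.006)
for k in np.unique(b): t=q[b==k];print((k*6).astype(int),len(t),(t.min(0)*1e3).round(1),(t.max(0)*1e3).round(1))
E
```

```text
tcp [0.51928156 0.2920328  0.17724712] -57.87003610547752
side 18
scene 106 rect x-z [0.0122 0.0031] [0.017  0.0496] 12.5 ext [-0.001 -0.012 -0.023] [0.025 0.012 0.027]
  lean from vertical deg -24.8
wrist 4194 rect x-z [0.0091 0.0014] [0.0178 0.0517] 34.7 ext [-0.012 -0.008 -0.023] [0.024 0.009 0.025]
  lean from vertical deg -32.6
-12 95 [ 10.2 -14.  -10. ] [18.9 13.3 -9. ]
-6 529 [ 10.  -13.9  -9. ] [23.6 14.  -3. ]
0 559 [  9.7 -13.6  -3. ] [28.4 14.   3. ]
6 166 [ 11.6 -10.4   3. ] [27.9 11.4  7.7]
12 106 [23.9 -4.  10.2] [28.5  4.9 15. ]
18 165 [23.8 -4.2 15. ] [31.9  5.1 20.8]
24 162 [27.3 -4.3 21.1] [34.9  5.2 27. ]
30 145 [30.2 -4.4 27.1] [38.4  5.4 33. ]
36 107 [32.8 -4.5 33. ] [40.1  5.4 38.9]
42 30 [39.  -2.2 39. ] [41.   3.2 44.2]
```

View pics/w6.png

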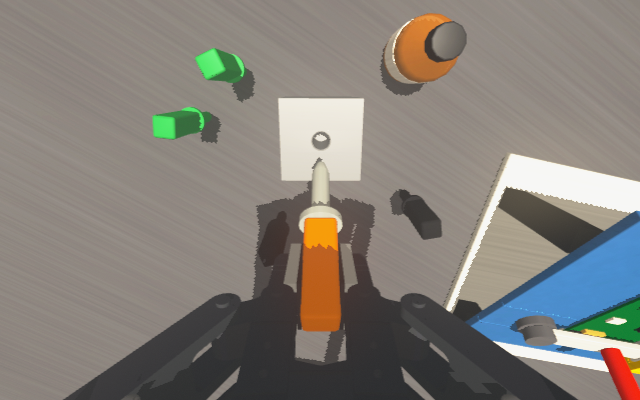

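The pin is held leaning towards the tool's -x side, with the collar at (320,217) and the tip at (320,162). Next I'll fit its axis and tip.

```bash
cat > axis.py <<'E'
from h import *
from scipy.optimize import least_squares
def fitpin():
    """pin axis in tool axes: returns tip (mm, rel. TCP; x,y,z down), lean deg (handle to -x), side lean"""
    p,ph=cur();c,M=cap('wrist');W=cloud(c,M)
    x=np.array([np.cos(ph+np.pi/2),np.sin(ph+np.pi/2),0]);y=np.array([np.cos(ph),np.sin(ph),0]);z=np.array([0,0,-1.])
    L=(W-p)@np.c_[x,y,z]*1e3
    hsv=cv2.cvtColor(c['img'],cv2.COLOR_RGB2HSV);o=(hsv[...,0]>3)&(hsv[...,0]<20)&(hsv[...,1]>130)
    near=(np.abs(L)<[60,14,75]).all(-1)
    h=L[near&o&(L[...,2]<10)&(L[...,2]>-50)]
    s=L[near&~o&(L[...,2]>10)&(abs(L[...,1])<7)]
    def res(v):
        th,be,x0,y0,zt=v; d=np.array([-np.sin(th),be,-np.cos(th)]);d/=np.linalg.norm(d)   # tip->handle
        t=np.array([x0,y0,zt])
        e=np.array([np.cos(th),0,-np.sin(th)]); f=np.cross(d,e)
        a=(s-t)@d; rr=np.linalg.norm((s-t)-np.outer(a,d),axis=1); rm=np.where(a<8,2.5+2.5*np.clip(a,0,8)/8,5.); 
        w=np.where(a<42,1,0)
        # handle box distance
        q=h-t; b=np.c_[q@e,q@f,q@d-71]; g=np.abs(b)-[8,8,25]; sd=np.linalg.norm(np.maximum(g,0),axis=1)+np.minimum(g.max(1),0)
        return np.r_[(rr-rm)*w*2+np.where(a<0,-a,0), sd]
    r=least_squares(res,[.55,0,40,0,42],loss='soft_l1',f_scale=1.)
    v=r.x; print('tip',v[2:].round(1),'lean',np.degrees(v[0]).round(1),'side',np.degrees(v[1]).round(1),'rms',np.sqrt(np.mean(r.fun**2)).round(2),len(s),len(h)); return v
if __name__=='__main__': fitpin()
E
python3 axis.py
```

```text
tip [39.   0.6 45.2] lean 28.8 side -0.2 rms 0.57 716 4193
```

```bash
cat >> h.py <<'E'
FJ=np.radians(-70.19)
def tcp_for(tip_w,tip_t,ph=FJ):
    y=np.array([np.cos(ph),np.sin(ph),0]);z=np.array([0,0,-1.]);x=np.cross(y,z)
    return np.array(tip_w)-np.c_[x,y,z]@np.array(tip_t)
E
python3 - <<'E'
from h import *
t=tcp_for(deck(0,0,.022+.035),np.array([39,.6,45.2])/1e3);print(t)
up=t.copy();up[2]=.195
plan([(up,FJ,14),(t,FJ,2)])
E
```

```text
[ 0.49961882 -0.09733845  0.16463298]
[[-1.6, 2.3, -0.1, 0.02], [-1.6, 2.3, -0.1, 0.02], [-1.5, 2.3, -0.1, 0.01], [-1.5, 2.4, -0.1, 0.02], [-1.4, 2.4, -0.1, 0.01], [-1.4, 2.4, -0.1, 0.02], [-1.4, 2.4, -0.1, 0.01], [-1.3, 2.4, -0.1, 0.02]]
[[-1.3, 2.5, -0.1, 0.01], [-1.3, 2.5, -0.1, 0.02], [-1.2, 2.5, -0.2, 0.01], [-1.2, 2.5, -0.1, 0.02], [-1.2, 2.6, -0.2, 0.01], [-1.1, 2.5, -0.1, 0.02], [-0.0, 0.0, 1.5, -0.0], [-0.0, 0.0, 1.5, -0.0]]
end [ 0.4996 -0.0972  0.1647] -70.5
```

>>> drive_tool(
  rows=[
    [[-1.6, 2.3, -0.1, 0.02], [-1.6, 2.3, -0.1, 0.02], [-1.5, 2.3, -0.1, 0.01], [-1.5, 2.4, -0.1, 0.02], [-1.4, 2.4, -0.1, 0.01], [-1.4, 2.4, -0.1, 0.02], [-1.4, 2.4, -0.1, 0.01], [-1.3, 2.4, -0.1, 0.02]],
  ],
)

```text
clock: 14.35
tcp_pos: [0.5088, 0.0694, 0.1874]
eef_rot: [0.977, 0.213, 0.0, 0.0]
wrist_force: [-0.1, 0.2, -0.4]
finger_gap: 0.0154
finger_force: 26.7
```

>>> drive_tool(
  rows=[
    [[-1.3, 2.5, -0.1, 0.01], [-1.3, 2.5, -0.1, 0.02], [-1.2, 2.5, -0.2, 0.01], [-1.2, 2.5, -0.1, 0.02], [-1.2, 2.6, -0.2, 0.01], [-1.1, 2.5, -0.1, 0.02], [0, 0, 0, 0], [0, 0, 0, 0]],
  ],
)

```text
clock: 15.15
tcp_pos: [0.4998, -0.0973, 0.1952]
eef_rot: [0.986, 0.169, -0.0, -0.0]
wrist_force: [0.3, -0.0, -1.8]
finger_gap: 0.0159
finger_force: 26.7
```

```bash
cat > lug.py <<'E'
from h import *
import sys
c,M=cap('wrist');save(sys.argv[1],c['img']);W=cloud(c,M);hsv=cv2.cvtColor(c['img'],cv2.COLOR_RGB2HSV);H,S,V=[hsv[...,i].astype(int) for i in range(3)]
Q=W@D-[LX,LY,H0]
b=(abs(Q[...,0]-.08)<.15)&(abs(Q[...,1]-.05)<.15)&(abs(Q[...,2])<.01)&(H>100)&(H<125)&(S>120);print('deck h',np.median(Q[b][:,2]))
q=Q[(abs(Q[...,2]-.022)<.004)&(H>15)&(H<35)&(S>120)&(abs(Q[...,0])<.06)&(abs(Q[...,1])<.06)]
print('lug',len(q),(q.min(0)*1e3).round(1),(q.max(0)*1e3).round(1),np.percentile(q,[2,98],axis=0).round(4).tolist(), 'h',np.median(q[:,2]))
k=((H<4)|(H>176))&(S>170);t=Q[k];t=t[(abs(t[:,2]-.06)<.002)]
if len(t)>9: x,y=(t.max(0)+t.min(0))[:2]/2;print('knob',x,y,'th',np.arctan2(.13-y,x))
E
python3 lug.py w7.png; python3 axis.py
```

```text
deck h -0.0001747592430398348
lug 3309 [-27.2 -34.7  18. ] [20.3 19.1 23.8] [[-0.0251, -0.0335, 0.0189], [0.0195, 0.0181, 0.023]] h 0.02177913559505379
knob -0.00043367073112596244 0.05717262148822899 th 1.5767510324866534
tip [39.1  0.6 45.1] lean 28.9 side -0.2 rms 0.58 718 4177
```

View pics/w7.png

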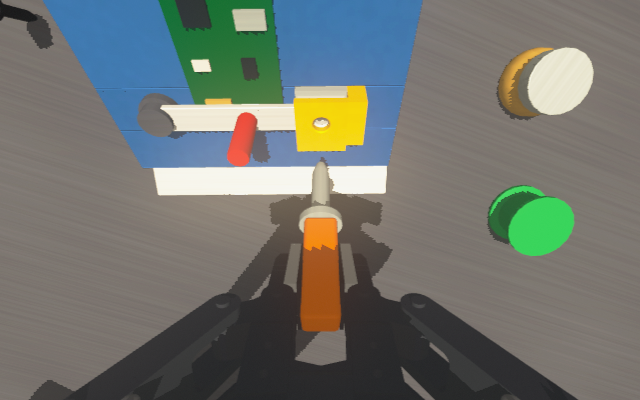

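```bash
python3 - <<'E'
from h import *
tt=np.array([39.1,.6,45.1])/1e3
f=lambda s:tcp_for(deck(-.0003,-.0008,.022+s),tt)
p,ph=plan([(f(.035),FJ,3),(f(.006),FJ,3)])
print(f(.006))
E
```

```text
[[-0.0, 0.1, 1.0, -0.0], [-0.0, 0.0, 1.0, -0.0], [-0.1, 0.1, 1.1, -0.0], [0.5, -0.0, 0.8, -0.0], [0.5, -0.0, 0.8, -0.0], [0.5, -0.0, 0.9, -0.0]]
end [ 0.5137 -0.0935  0.1391] -70.4
[ 0.51319334 -0.09329896  0.13926824]
```

>>> drive_tool(
  rows=[
    [[0, 0.1, 1, 0], [0, 0, 1, 0], [-0.1, 0.1, 1.1, 0], [0.5, 0, 0.8, 0], [0.5, 0, 0.8, 0], [0.4, 0, 0.9, 0], [0, 0, 0, 0], [0, 0, 0, 0]],
  ],
)

```text
clock: 16.05
tcp_pos: [0.5128, -0.0945, 0.139]
eef_rot: [0.985, 0.17, -0.0, -0.0]
wrist_force: [-0.5, -0.6, -1.7]
finger_gap: 0.0157
finger_force: 26.7
```

```bash
python3 axis.py; python3 lug.py w8.png; python3 - <<'E'
from h import *
im=cv2.imread('pics/w8.png');cv2.imwrite('pics/w8c.png',cv2.resize(im[60:360,160:480],(640,600),interpolation=cv2.INTER_CUBIC))
tt=np.array([39.1,.6,45.1])/1e3;p,ph=cur()
tip=p-tcp_for([0,0,0],tt,ph);print('tip in deck',(D.T@tip-[LX,LY,H0])*1e3,np.degrees(ph))
E
```

```text
tip [41.5  0.2 49.3] lean 28.9 side 0.3 rms 9.19 1597 4188
deck h -0.00017924956659581825
lug 4419 [-27.2 -34.7  18. ] [20.4 19.3 23.6] [[-0.0245, -0.0335, 0.0188], [0.0197, 0.0183, 0.0228]] h 0.021770591813724566
knob 0.0006673846836430797 0.05715660202958783 th 1.561634672758696
tip in deck [-0.55524034 -2.31245232 28.64238978] -70.4733165504221
```

View pics/w8c.png

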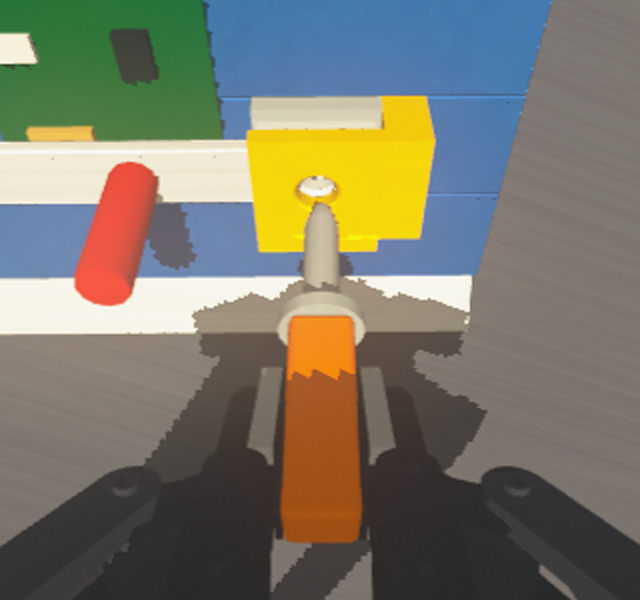

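The tip at (320,205) sits just short of the hole at (317,187), about 1.5 mm too far to -y. I'll shift it and start inserting.

>>> drive_tool(
  rows=[
    [[0, -0.15, 0, 0], [0.2, 0, 0.35, 0], [0.2, 0, 0.35, 0], [0.2, 0, 0.35, 0], [0.2, 0, 0.35, 0], [0, 0, 0, 0], [0, 0, 0, 0], [0, 0, 0, 0]],
  ],
)

```text
clock: 16.95
tcp_pos: [0.5199, -0.0905, 0.1254]
eef_rot: [0.986, 0.17, 0.0, 0.0]
wrist_force: [-0.1, 0.4, -0.8]
finger_gap: 0.0158
finger_force: 26.7
```

```bash
python3 - <<'E'
from h import *
tt=np.array([39.1,.6,45.1])/1e3;p,ph=cur()
tip=p-tcp_for([0,0,0],tt,ph);print('tip in deck',(D.T@tip-[LX,LY,H0])*1e3,env.state()['wrist_force'])
E
```

```text
tip in deck [-0.95185069 -0.65813921 12.33162695] [-0.12974372  0.37265482 -0.80835003]
```

>>> drive_tool(
  rows=[
    [[0.23, 0, 0.35, 0], [0.22, 0, 0.35, 0], [0.2, 0, 0.35, 0], [0.2, 0, 0.35, 0], [0.2, 0, 0.35, 0], [0, 0, 0, 0], [0, 0, 0, 0], [0, 0, 0, 0]],
  ],
)

```text
clock: 17.75
tcp_pos: [0.5298, -0.087, 0.1079]
eef_rot: [0.986, 0.17, 0.0, 0.0]
wrist_force: [-0.7, -0.2, -0.1]
finger_gap: 0.0155
finger_force: 26.7
```

```bash
python3 - <<'E'
from h import *
tt=np.array([39.1,.6,45.1])/1e3;p,ph=cur()
tip=p-tcp_for([0,0,0],tt,ph);print('tip in deck',(D.T@tip-[LX,LY,H0])*1e3,env.state()['wrist_force'])
E
```

```text
tip in deck [-0.57437894 -0.74317958 -8.02994289] [-0.68509279 -0.24717271 -0.07347177]
```

>>> drive_tool(
  rows=[
    [[0.2, 0, 0.35, 0], [0.2, 0, 0.35, 0], [0.15, 0, 0.26, 0], [0.05, 0, 0.09, 0], [0.05, 0, 0.09, 0], [0, 0, 0, 0], [0, 0, 0, 0], [0, 0, 0, 0]],
  ],
)

```text
clock: 18.55
tcp_pos: [0.5352, -0.085, 0.0972]
eef_rot: [0.985, 0.17, -0.001, -0.0]
wrist_force: [-6.7, 0.7, 8.2]
finger_gap: 0.0156
finger_force: 28.0
```

```bash
python3 - <<'E'
from h import *
tt=np.array([39.1,.6,45.1])/1e3;p,ph=cur()
tip=p-tcp_for([0,0,0],tt,ph);print('tip in deck',(D.T@tip-[LX,LY,H0])*1e3,env.state()['wrist_force'])
c,M=cap('wrist');im=c['img'];save('w9c.png',cv2.resize(im[60:360,160:480],(640,600)))
E
```

```text
tip in deck [ -0.95415361  -0.60114231 -20.20211672] [-6.73149425  0.69183907  8.20681869]
```

View pics/w9c.png

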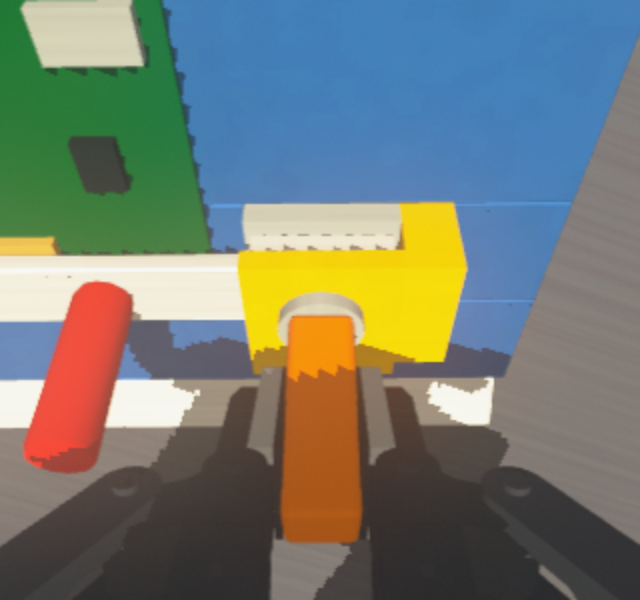

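The collar is flush on the lug at (320,330) with about 10 N of contact. Releasing.

>>> drive_tool(
  rows=[
    [[0, 0, 0, 0], [0, 0, 0, 0], [0, 0, 0, 0], [0, 0, 0, 0], [0, 0, -0.5, 0], [0, 0, -1, 0], [0, 0, -2, 0], [0, 0, -3, 0]],
  ],
  grip=3.4,
)

```text
clock: 19.4
tcp_pos: [0.5348, -0.0845, 0.1612]
eef_rot: [0.986, 0.17, -0.001, -0.001]
wrist_force: [-0.4, 0.8, 0.3]
finger_gap: 0.0341
finger_force: 0.0
```

>>> drive_tool(
  rows=[
    [[0, 0, -3, 0], [0, 0, -3, 0], [0, 0, -1, 0], [0, 0, 0, 0], [0, 0, 0, 0], [0, 0, 0, 0], [0, 0, 0, 0], [0, 0, 0, 0]],
  ],
)

```text
clock: 20.2
tcp_pos: [0.5354, -0.0846, 0.2302]
eef_rot: [0.986, 0.17, -0.001, -0.0]
wrist_force: [0.1, -0.9, -0.3]
finger_gap: 0.0343
finger_force: 0.0
```

```bash
python3 lug.py w10.png; python3 - <<'E'
from h import *
for n in ['wrist','side']:
    c,M=cap(n);W=cloud(c,M);Q=(W@D-[LX,LY,H0])*1e3;hsv=cv2.cvtColor(c['img'],cv2.COLOR_RGB2HSV)
    o=(hsv[...,0]>3)&(hsv[...,0]<17)&(hsv[...,1]>130)&(abs(Q[...,0])<40)&(abs(Q[...,1])<40)&(Q[...,2]>27)
    q=Q[o];print(n,len(q),q.min(0).round(1),q.max(0).round(1))
    for a,b in [(28,45),(45,60),(60,74)]:
        t=q[(q[:,2]>a)&(q[:,2]<b)]; print(a,len(t),t.mean(0).round(1) if len(t) else '')
E
```

```text
deck h -0.0001572924993954311
lug 1708 [-27.4 -34.5  18. ] [20.8 19.  25.5] [[-0.0243, -0.0334, 0.0187], [0.0197, 0.0182, 0.0229]] h 0.021786995611192198
wrist 313 [-14.3  -8.3  30.3] [ 4.5  7.2 78.2]
28 17 [ 3.  -0.8 34.7]
45 10 [ 1.7 -2.  52.5]
60 56 [ 0.4 -3.2 71.4]
side 117 [-14.7  -4.2  30.3] [ 4.6 11.1 78.6]
28 28 [-2.4  7.  36.5]
45 33 [-2.7  6.7 52.3]
60 33 [-4.7  6.5 67. ]
```

```bash
python3 - <<'E'
from h import *
from scipy.optimize import least_squares
for n in ['wrist','side','scene']:
    c,M=cap(n);W=cloud(c,M);Q=(W@D-[LX,LY,H0])*1e3;hsv=cv2.cvtColor(c['img'],cv2.COLOR_RGB2HSV)
    o=(hsv[...,0]>3)&(hsv[...,0]<17)&(hsv[...,1]>130)&(abs(Q[...,0])<40)&(abs(Q[...,1])<40)&(Q[...,2]>29)
    h=Q[o]
    def res(v):
        Rm=R.from_euler('zyx',[v[2],v[3],v[4]]).as_matrix()
        b=(h-[v[0],v[1],22+v[5]])@Rm-[0,0,29];g=np.abs(b)-[8,8,25]
        return np.linalg.norm(np.maximum(g,0),axis=1)+np.minimum(g.max(1),0)
    r=least_squares(lambda v:np.r_[res(v),.05*v[5]*5,.3*v[:2]],[0,0,0,0,0,0],loss='soft_l1');v=r.x
    print(n,len(h),'collar',v[:2].round(1),'axial',v[5].round(1),'yaw,leanx,leany deg',np.degrees(v[2:5]).round(1),'rms',np.sqrt(np.mean(r.fun**2)).round(2))
E
```

```text
wrist 314 collar [-2.9 -0.9] axial 0.8 yaw,leanx,leany deg [-1.5 -5.5 -1. ] rms 0.49
side 116 collar [-1.7  0.1] axial 1.4 yaw,leanx,leany deg [ 2.6 -7.5 -0. ] rms 1.37
scene 140 collar [-1.3 -0.3] axial 3.8 yaw,leanx,leany deg [ 3.5 -6.6  1.8] rms 1.71
```

The released pin leans about 0.1 rad, which is as far as the lug clearance lets it. The limit is 0.15 rad. The collar is within about 3 mm of the mouth (limit 5 mm) and the tip should be within about 4 mm of home (limit 6 mm), so I'm handing in.

```bash
python3 -c "
from cell import env
print(env.close_job())"
```

```text
the job is handed in; nothing more can be done
None
```

I handed the job in at about 20 s: the clamp arm is seated at about 1.57 rad and the lock pin is through the fork and released. The pin leans about 0.1 rad by camera fit (limit 0.15), the reel, flux bottle and tin weren't touched, and the hand-in returned no verdict.

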